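# Sort the left-over pipe fittings into their trays

## Task

Sort the five loose pipe fittings lying along the front of the bench (two tees, two elbows, one big nut) into the three grey trays: each tray takes the kind shown by the sample fixed on the ledge behind it. Set every fitting down inside its tray so that it lies on the tray's floor, none on top of another or on a rim, and let go. Leave the two small gas cups standing where they are, and leave everything else on the bench alone.

Things in the scene. Friction and masses are not known exactly. Their poses are not given: they have to be found in the camera images.
- tee_1_center (a point): grey cast pipe tee, the slimmer of the two, lying flat: run 60 mm long along its y axis, side branch pointing along +x, 50 mm over all along x from the run's back to the branch's end, 32 mm high. Point at the middle of the 50 x 60 mm outline, half-way up (16 mm above its underside). Can be gripped through this point along x (50 mm wide). Yaw any. About 0.16 kg
- tee_3_center (a point): grey cast pipe tee, the thicker of the two, lying flat: run 60 mm long along its y axis, side branch pointing along +x, 52 mm over all along x from the run's back to the branch's end, 36 mm high. Point at the middle of the 52 x 60 mm outline, half-way up (18 mm above its underside). Can be gripped through this point along x (52 mm wide). Yaw any. About 0.16 kg
- elbow_4_center (a point): grey cast 90 degree pipe elbow lying flat, 45 x 45 mm, 28 mm high. Point at the middle of its square outline, 13 mm above its underside. Mouths open along its +y and +x; bend in the -x -y corner. Grip the +y leg (26 mm wide) across x, at x = -7, y = +17 mm from this point, jaws only some 16 mm wider than it: the other leg lies beside it at y below 7 mm. Yaw any. 0.15 kg
- elbow_5_center (a point): grey cast 90 degree pipe elbow lying flat, 43 x 43 mm, 24 mm high. Point at the middle of its square outline, 11 mm above its underside. Mouths open along its +y and +x; bend in the -x -y corner. Grip the +y leg (23 mm wide) across x, at x = -8, y = +17 mm from this point, jaws only some 16 mm wider than it: the other leg lies beside it at y below 7 mm. Yaw any. 0.15 kg
- big_nut_center (a point): plain grey hexagon nut lying flat, 36 mm across flats along its x axis, 41 mm across corners along y, 19 mm high; point at its centre, half-way up (9.5 mm above its underside). Grip across the flats, along x. Yaw any. About 0.14 kg
- tray_tee: fixed open grey tray, one of three equal ones: outside 176 x 128 mm, walls 4 mm thick with a round rim bead, rim top 39 mm above the bench, floor 4 mm above the bench, inner floor 168 x 120 mm. Origin on the bench under the tray's centre; its x axis runs along the 168 mm side towards the rear ledge, z up. On the ledge behind the tray (x 88 to 162 mm, ledge 28 mm above the bench) a sample is fixed and cannot be taken: a pipe tee. The tees belong here
- tray_elbow: fixed open grey tray, one of three equal ones: outside 176 x 128 mm, walls 4 mm thick with a round rim bead, rim top 39 mm above the bench, floor 4 mm above the bench, inner floor 168 x 120 mm. Origin on the bench under the tray's centre; its x axis runs along the 168 mm side towards the rear ledge, z up. On the ledge behind the tray (x 88 to 162 mm, ledge 28 mm above the bench) a sample is fixed and cannot be taken: a pipe elbow. The elbows belong here
- tray_nut: fixed open grey tray, one of three equal ones: outside 176 x 128 mm, walls 4 mm thick with a round rim bead, rim top 39 mm above the bench, floor 4 mm above the bench, inner floor 168 x 120 mm. Origin on the bench under the tray's centre; its x axis runs along the 168 mm side towards the rear ledge, z up. On the ledge behind the tray (x 88 to 162 mm, ledge 28 mm above the bench) a sample is fixed and cannot be taken: a big hexagon nut. The nut belongs here
- gas_cup_1_center (a point): orange ceramic welding gas cup, standing upright, 23 mm diameter, 42 mm high, light and loose; point at its centre, half-way up. A bystander: to be left standing where it is
- gas_cup_2_center (a point): white ceramic welding gas cup, standing upright, 23 mm diameter, 42 mm high, light and loose; point at its centre, half-way up. A bystander: to be left standing where it is
There are look-alikes about, which are no part of the job. What is shaped like the part that bears elbow_4_center but orange is not meant. What is shaped like the part that bears elbow_5_center but brown is not meant.

How it is judged:
By the outcome, as a careful person would: the job done as asked, in the order asked, and still so for the second after the job is handed in, with the robot touching nothing.
It also fails if it takes over 136 s, if anything falls off the work surface, if the arm or the gripper's body presses on something with over 40 N, if the wrist force passes 120 N, or if a joint passes its speed limit or range.

## Robot

A 6-joint arm with a two-finger parallel gripper is mounted at the origin on a cart in front of the work surface, level with it; the furniture and walls round the work are solid. World frame = base frame: x ahead of the robot, y to its left, z up, the work surface at z = 0. Lengths are in mm, angles in rad, forces in N, time in s.
With the tool pointing down it reaches from about 400 to 825 mm from the base axis. Payload 7 kg.
Tool frame: the origin (TCP) lies midway between the tips of the shut fingers; the grasp point (between the pads) lies 19 mm behind it; z points along the fingers, y is the line along which they close (so a half turn about z gives the same grasp; the last joint's range is limited). The gripper opens to 85 mm and grips with 20 to 120 N. Pads are 22 mm wide; open, the fingers measure 114 mm over their backs; the gripper's body (76 mm by 85 mm) begins 54 mm behind the grasp point. The pads swing forward as they close: fully open they stand 13 mm farther back than shut.
Start: joints at [1.628, 0.359, 0.012, 0, -1.224, -0.288], TCP at [154.421, 657.076, 197.402] pointing down, gripper open.
Joint ranges: [-3.07, 3.07], [-1.43, 2.12], [-1.02, 1.25], [-3.03, 1.67], [-3.05, -0], [-3.03, 3.03]. Speed limits (rad/s): [2.39, 2.39, 3.01, 3.14, 3.14, 3.14].

## Interface

Orientations are given as a rotation vector (axis times angle).
In Python, from station import robot gives the robot as it stands. The module is installed in compiled form; this text tells all that it offers.
- The arm moves only by the tool move_arm, never from a script. Its argument "commands" is a list that holds one entry, the list of rows, each a list of 7 numbers: the turn, a rotation vector about the world's x, y, z in degrees, then the shift along the world's x, y, z in mm, then the finger opening in mm, from 0 to 85.4. A call has 1 to 20 rows; each row shifts and turns the commanded pose from where the row before left it; what a row does not reach is not made up. A row lasts 1/10 s, in which the tool goes at most 50 mm and 8.59 degrees, less where a joint would pass 70% of its speed; a pose out of reach is approached as far as the arm can. A call is refused whole if a number of a shift passes 50 or a number of a turn 8.59, either way. A call with a gripper value outside its range is refused whole. The fingers move at their own pace and stop on an object; "grip_force" is the grip in N (left out, the last holds). Time passes only in rows, so rows that do not move let the fingers close. It gives the time, the measured TCP pose, the force, the opening and the grip force at its end, in the units of the state.
- robot.read_state(): the state, without advancing time (a new reading comes with each control period).
- robot.grab_frame(name): name is "side" or "top" or "wrist"; returns a dict with "pixels" (420x560x3 uint8, red, green, blue), "depth" (420x560 float32, mm along the optical axis (not along the pixel's ray), 0 where there is no reading), "fov_y" (degrees; the focal length in pixels is half the picture's height over the tangent of half this angle, whatever the lens; pixels are square), "cx", "cy" (the principal point, pixels), "k1" (the pictures are not rectified: a ray, as slopes to the right and down, at radius r is drawn at 1 + k1 r^2 times it, then the intrinsics apply), "position" and "orientation" of the camera in the world. Camera axes: x right, y down, z forward; pixel columns grow to the right and rows downward; lengths in mm; the calibration is good to about 2 mm. A picture is of the moment at which its call begins.
- robot.close_job(): hands the job in; it is judged then, once.
The state is a dict: "time": time; "qpos": joint angles; "joint_vel": joint speeds; "joint_torque": joint torques, N m; "tool_pos": TCP position; "tcp_rot": TCP orientation; "wrist_force": force on the tool from outside, world axes, zero at the start; "ft_torque": the same for the moment, N m; "opening": finger opening in mm; "grip_force": force on a finger pad.
Only numpy, scipy, OpenCV 4.12 (cv2) and the standard library are available. Lean on these libraries where they do the work, as an engineer would, in place of code of your own. Each camera call takes 0.05 s, during which the arm holds its last target. There are 200 camera calls.

## Working session

There is one attempt and no reset: what is moved stays moved. The work goes in short steps, Python scripts to look and compute and a tool call to move; the robot and the scene stay as the last step left them, time stands still between calls to the robot, and variables do not carry over. Pictures are saved under pics/ and viewed, at most 14 in all, crops included, and the job is handed in when it is done.

Besides the shell and the picture viewer there is one more tool, called after "Call:" as a command line: name --argument value ..., lists and objects as JSON in quotes. move_arm: Moves the arm, as the interface text tells. Its arguments: {"type":"object","properties":{"commands":{"type":"array","items":{"type":"array","items":{"type":"array","items":{"type":"number"}}}},"grip_force":{"type":"number"}},"required":["commands"]}

```bash
mkdir -p pics; cat > h.py <<'E'
import numpy as np, cv2
from scipy.spatial.transform import Rotation as R
from station import robot
def Rm(o):
    o=np.array(o,float)
    if o.shape==(3,3): return o
    return R.from_rotvec(o).as_matrix() if o.size==3 else R.from_quat(o).as_matrix()
def cloud(f):
    h,w=f['depth'].shape; F=h/2/np.tan(np.radians(f['fov_y']/2))
    v,u=np.mgrid[0:h,0:w].astype(float)
    K=np.array([[F,0,f['cx']],[0,F,f['cy']],[0,0,1]])
    p=cv2.undistortPoints(np.stack([u.ravel(),v.ravel()],1)[:,None],K,np.array([f['k1'],0,0,0,0.]))[:,0]
    d=f['depth'].ravel(); P=np.c_[p*d[:,None],d]
    P=P@Rm(f['orientation']).T+np.array(f['position']); P[d==0]=np.nan
    return P.reshape(h,w,3)
def snap(n,name,save=True):
    f=robot.grab_frame(n)
    if save: cv2.imwrite(f'pics/{name}.png',f['pixels'][...,::-1])
    np.savez(f'pics/{name}.npz',P=cloud(f),pix=f['pixels']); return f
E
python3 - <<'E'
from h import *
for n in('top','side','wrist'):
    f=snap(n,n+'0'); print(n,f['position'],f['orientation'],f['fov_y'],f['k1'])
s=robot.read_state();print(s['time'],s['tool_pos'],s['tcp_rot'],s['opening'])
E
```

```text
top [ 411.0347808   -20.57775036 1125.57523796] [-2.20692204  2.17295558 -0.1116726 ] 53.50398827713655 0.03604288036025223
side [  322.06120988 -1266.26888286   604.44375374] [-1.96621043  0.16199793 -0.09011817] 43.71693945443294 -0.19693500865348207
wrist [229.58319508 638.65865423 373.34747111] [ 1.81769813 -2.29831393 -0.35250897] 63.75876231042959 0.016851165744217897
0.15 [154.34134572 656.67776707 196.67883667] [ 3.11939266e+00 -3.61689899e-01 -2.67512280e-05] 85.37391969732064
```

View pics/top0.png

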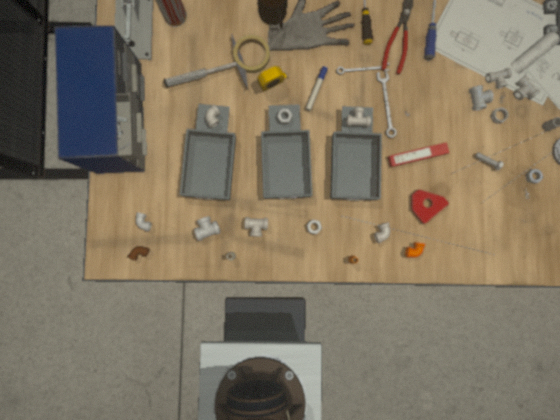

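View pics/side0.png

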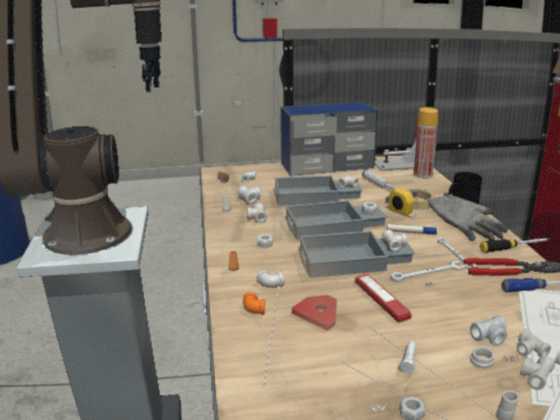

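The top view (up = +x, left = +y) shows elbows at (143,221) and (383,233), tees at (207,229) and (256,226), and the nut at (314,227). The cups are at (229,256) and (352,259). From left to right the trays are elbow, nut and tee.

```bash
python3 - <<'E'
from h import *
d=np.load('pics/top0.npz');P=d['P'];pix=d['pix']
for n,(u,v) in dict(elA=(143,221),brown=(139,253),teeA=(207,229),teeB=(256,226),nut=(314,227),elB=(383,233),orange=(416,250),c1=(352,259),c2=(229,256),red=(428,206)).items():
    Q=P[v-17:v+18,u-17:u+18].reshape(-1,3);Q=Q[Q[:,2]>8]
    print(n,Q.min(0).round(),Q.max(0).round(),((Q.min(0)+Q.max(0))/2).round(1),len(Q))
print('bench',np.nanmedian(P[262:275,250:330,2]))
for n,u in dict(E=209,N=286,T=356).items():
    Q=P[122:206,u-32:u+33].reshape(-1,3);Q=Q[(Q[:,2]>33)&(Q[:,2]<42)&(Q[:,0]<650)]
    W=cv2.minAreaRect(Q[:,:2].astype(np.float32)); print(n,W)
c=cv2.resize(pix[205:265,125:265],None,fx=5.6,fy=5.6,interpolation=cv2.INTER_CUBIC)
e=cv2.resize(pix[205:265,295:435],None,fx=5.6,fy=5.6,interpolation=cv2.INTER_CUBIC)
cv2.imwrite('pics/c1.png',cv2.resize(np.vstack([c,e])[...,::-1],(700,600)))
E
```

```text
elA [438. 299.   9.] [485. 334.  29.] [461.4 316.8  18.6] 179
brown [362. 300.   9.] [398. 354.  26.] [380.1 327.3  17.8] 184
teeA [416. 112.   9.] [477. 178.  41.] [446.5 145.1  24.9] 387
teeB [429. -11.   8.] [479.  47.  38.] [453.8  18.1  23. ] 324
nut [ 439. -155.    9.] [ 474. -118.   23.] [ 456.5 -136.4   15.9] 108
elB [ 415. -336.    8.] [ 469. -298.   32.] [ 442.  -316.9   19.9] 202
orange [ 379. -428.    9.] [ 420. -380.   32.] [ 399.5 -404.3   20.5] 209
c1 [ 361. -249.   11.] [ 380. -230.   44.] [ 370.7 -239.4   27.4] 51
c2 [365.  72.   8.] [386.  94.  46.] [375.1  83.1  27.1] 45
red [ 471. -490.    8.] [ 562. -398.   20.] [ 516.5 -443.9   14. ] 755
bench -0.42103622118247586
E ((590.8377685546875, 149.5824737548828), (129.6916961669922, 125.94458770751953), 85.90386199951172)
N ((592.2286376953125, -61.09580993652344), (119.88398742675781, 129.8037872314453), 3.2071428298950195)
T ((590.80517578125, -245.26730346679688), (129.9608612060547, 119.2633285522461), 88.70452117919922)
```

View pics/c1.png

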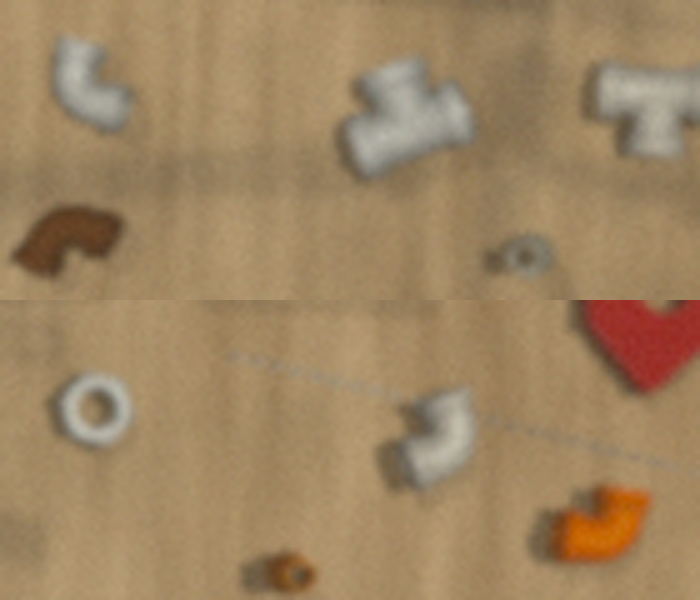

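Call:
move_arm --commands '[[[0,0,1.2,22,-36,5,85],[0,0,1.2,22,-36,5,85],[0,0,1.2,22,-36,5,85],[0,0,1.2,22,-36,5,85],[0,0,1.2,22,-36,5,85],[0,0,1.2,22,-36,5,85],[0,0,1.2,22,-36,5,85],[0,0,1.2,22,-36,5,85],[0,0,1.2,22,-36,5,85],[0,0,1.2,22,-36,5,85],[0,0,1.2,22,-36,5,85],[0,0,0,0,0,0,85],[0,0,0,0,0,0,85]]]'

```text
time: 1.45
tool_pos: [396.8, 260.3, 252.5]
tcp_rot: [-3.141, 0.005, -0.0]
wrist_force: [-0.5, 0.4, 0.7]
opening: 85.2
grip_force: 0.0
```

```bash
python3 - <<'E'
from h import *
f=snap('wrist','w1'); print(f['position'],Rm(f['orientation'])[:,2])
E
```

```text
[474.00054448 259.30387452 429.24261548] [-0.30087251  0.00193153 -0.95366241]
```

View pics/w1.png

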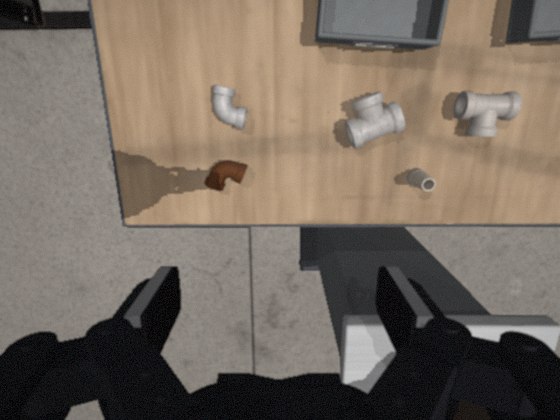

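```bash
cat > fit.py <<'E'
from h import *
from scipy.ndimage import distance_transform_edt as edt
from scipy.optimize import minimize
S=2 # px/mm
def tmpl(k):
    n=200; m=np.zeros((n,n),np.uint8)   # index [y,x], centre 100, 2px/mm
    def r(x0,x1,y0,y1): m[int(100+y0*S):int(100+y1*S),int(100+x0*S):int(100+x1*S)]=1
    if k=='tee1': r(-25,7,-30,30); r(0,25,-14.5,14.5)
    if k=='tee3': r(-26,10,-30,30); r(0,26,-17,17)
    if k=='el4': r(-20,6,-12,22.5); r(-12,22.5,-20,6); cv2.circle(m,(100-12*S,100-12*S),8*S,1,-1)
    if k=='el5': r(-19.5,3.5,-12,21.5); r(-12,21.5,-19.5,3.5); cv2.circle(m,(100-12*S,100-12*S),7*S,1,-1)
    if k=='nut': cv2.fillPoly(m,[np.array([[100+S*20.8*np.sin(a),100+S*20.8*np.cos(a)] for a in np.arange(6)*np.pi/3]).round().astype(int)],1)
    return m
def fit(P,k,c,z0=7,rad=45):
    Q=P.reshape(-1,3); Q=Q[np.isfinite(Q[:,0])]
    Q=Q[(Q[:,2]>z0)&(np.hypot(Q[:,0]-c[0],Q[:,1]-c[1])<rad)]
    q=np.unique((Q[:,:2]).round(),axis=0)
    m=tmpl(k); D=edt(m==0)/S; ty,tx=np.nonzero(m[::3,::3]); T=np.c_[tx,ty]*3/S-50
    from scipy.spatial import cKDTree
    kd=cKDTree(q)
    def cost(p):
        ca,sa=np.cos(p[2]),np.sin(p[2]); Rz=np.array([[ca,-sa],[sa,ca]])
        l=(q-p[:2])@Rz; i=np.clip(((l+50)*S).astype(int),0,199)
        a=np.minimum(D[i[:,1],i[:,0]],8).mean()
        b=np.minimum(kd.query(T@Rz.T+p[:2])[0],8); return a+np.maximum(b-1.5,0).mean()
    best=None
    span=np.pi/3 if k=='nut' else 2*np.pi
    for a in np.linspace(0,span,5 if k=='nut' else 24,endpoint=False):
        o=minimize(cost,[*(q.min(0)+q.max(0))/2,a],method='Nelder-Mead',options=dict(initial_simplex=np.array([*(q.min(0)+q.max(0))/2,a])+np.array([[0,0,0],[5,0,0],[0,5,0],[0,0,.25]])))
        if best is None or o.fun<best.fun: best=o
    p=best.x; print(k,p[:2].round(1),'yaw',round(np.degrees(p[2])%360,1),'cost',round(best.fun,2),'zmax',np.percentile(Q[:,2],98).round(1)); return p
E
python3 - <<'E'
from fit import *
P=np.load('pics/w1.npz')['P']
for k,c in (('el5',(461,317)),('el4',(461,317)),('tee3',(446,145)),('tee1',(446,145)),('tee1',(454,18)),('tee3',(454,18))): fit(P,k,c)
print(np.nanmedian(P[200:215,140:400,2]))
E
```

```text
el5 [465.5 316.8] yaw 256.0 cost 0.18 zmax 24.9
el4 [465.  317.5] yaw 257.5 cost 0.27 zmax 24.9
tee3 [452.7 150.8] yaw 21.6 cost 0.03 zmax 36.5
tee1 [452.5 151. ] yaw 21.7 cost 0.06 zmax 36.5
tee1 [454.8  19.3] yaw 178.3 cost 0.05 zmax 32.4
tee3 [455.1  19.4] yaw 178.1 cost 0.2 zmax 32.4
0.3914047015950075
```

```bash
python3 - <<'E'
from fit import *
d=np.load('pics/w1.npz');P=d['P'];pix=d['pix'].copy()
big=cv2.resize(pix[75:140,195:260],None,fx=8,fy=8,interpolation=cv2.INTER_CUBIC)
from scipy.spatial import cKDTree
kd=cKDTree(np.nan_to_num(P.reshape(-1,3)[:,:3],nan=1e6))
def px(x,y,z):
    i=kd.query([x,y,z])[1]; return i%560,i//560
th=np.radians(256)
for lx,ly,col in((0,0,(255,0,0)),(21,-8,(0,255,0)),(-8,21,(0,0,255)),(-8,17,(255,0,255))):
    x=465.5+lx*np.cos(th)-ly*np.sin(th);y=316.8+lx*np.sin(th)+ly*np.cos(th)
    u,v=px(x,y,20);cv2.circle(big,(int((u-195)*8+4),int((v-75)*8+4)),6,col,-1)
cv2.imwrite('pics/c2.png',big[...,::-1])
E
```

```text
(no output)
```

View pics/c2.png

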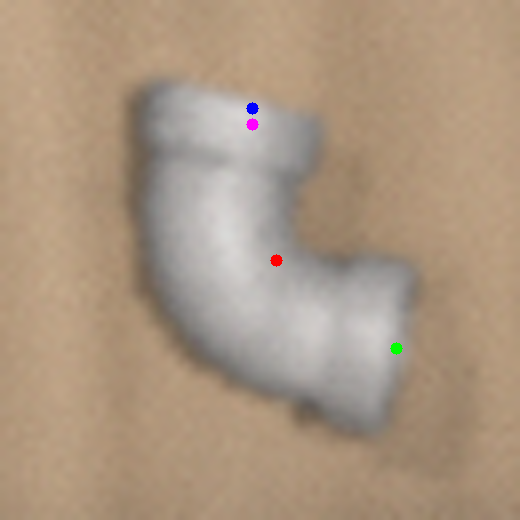

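The elbow's upper mouth is tilted about -14°, which agrees with the fit. Its leg centre sits about 2 mm left of the marker, so I'll grip at (484, 321.5).

Call:
move_arm --commands '[[[0,0,-2.8,17.5,12,-30,40],[0,0,-2.8,17.5,12,-30,40],[0,0,-2.8,17.5,12,-30,40],[0,0,-2.8,17.5,12,-30,40],[0,0,-2.8,17.5,12,-30,40],[0,0,0,0,0,0,40],[0,0,0,0,0,-30,40],[0,0,0,0,0,-30,40],[0,0,0,0,0,-20,40],[0,0,0,0,0,-12,40],[0,0,0,0,0,-6,40],[0,0,0,0,0,0,40],[0,0,0,0,0,0,10],[0,0,0,0,0,0,10],[0,0,0,0,0,0,10],[0,0,0,0,0,0,10]]]' --grip_force 50

```text
time: 3.1
tool_pos: [484.2, 321.3, 5.0]
tcp_rot: [-3.117, 0.384, -0.001]
wrist_force: [0.2, -0.2, 0.2]
opening: 10.0
grip_force: 0.0
```

```bash
python3 - <<'E'
from h import *
snap('wrist','w2')
E
```

```text
(no output)
```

View pics/w2.png

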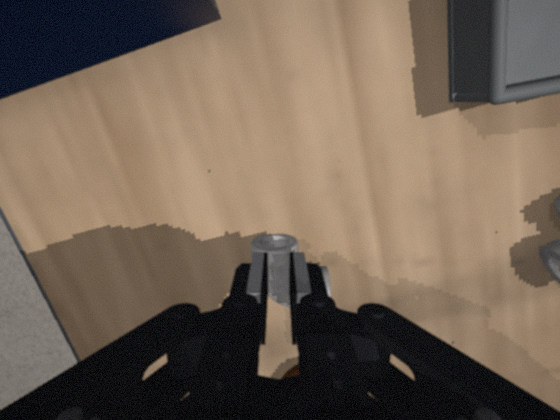

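The elbow is still there, with mouths near (275,243) and (322,280), but the fingers closed to 10 mm with no grip. I'll lift off and re-measure.

Call:
move_arm --commands '[[[0,0,0,0,0,0,40],[0,0,0,0,0,0,40],[0,0,0,0,0,0,40],[0,0,0,0,0,20,40],[0,0,0,0,0,40,40],[0,0,0,0,0,40,40],[0,0,0,0,0,0,40]]]'

```text
time: 3.85
tool_pos: [486.7, 323.7, 110.3]
tcp_rot: [-3.111, 0.381, -0.01]
wrist_force: [1.0, 0.5, 0.1]
opening: 40.1
grip_force: 0.0
```

```bash
python3 - <<'E'
from fit import *
f=snap('wrist','w3'); P=cloud(f)
fit(P,'el5',(465,317),rad=60)
s=robot.read_state();print(s['tool_pos'],s['opening'],s['time'])
E
```

```text
el5 [474.2 311.8] yaw 213.5 cost 4.09 zmax 236.2
[485.33152198 322.6517404  107.51413896] 39.698172665155084 3.9
```

View pics/w3.png

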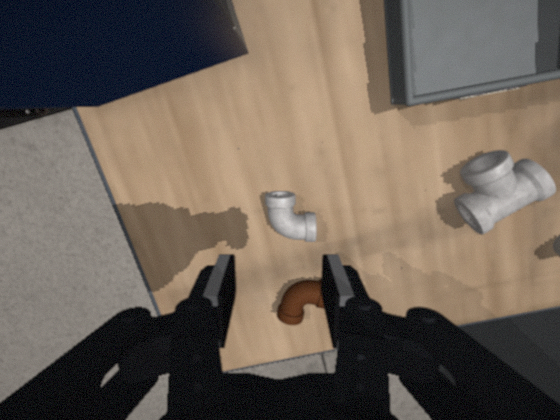

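The elbow at (290,217) looks undisturbed. The fit was polluted by gripper points, so I'll refit with a height cap.

```bash
sed -i 's/(Q\[:,2\]>z0)&/(Q[:,2]>z0)\&(Q[:,2]<50)\&/' fit.py; python3 - <<'E'
from fit import *
P=np.load('pics/w3.npz')['P']; P0=np.load('pics/w1.npz')['P']
p=fit(P,'el5',(465,317),rad=45)
print('pt mouth',P[198,280],P[228,312]); 
for A in(P0,P): 
  Q=A.reshape(-1,3);Q=Q[(Q[:,2]>8)&(Q[:,2]<35)&(abs(Q[:,0]-465)<45)&(abs(Q[:,1]-317)<45)];print(Q.min(0),Q.max(0))
print(robot.read_state()['tool_pos'])
E
```

```text
el5 [466.1 317.1] yaw 260.4 cost 0.15 zmax 24.6
pt mouth [487.4234009  322.23756836  23.60915446] [455.81981844 302.59246327  23.80903813]
[439.61994618 297.26720869  11.11501276] [489.24255946 336.25891071  25.89858039]
[441.31690205 297.35877561   8.04756981] [490.29981135 336.85860689  26.17709198]
[485.33152198 322.6517404  107.51413896]
```

```bash
python3 - <<'E'
from h import *
d=np.load('pics/w2.npz');P=d['P']
for u,v in((250,275),(257,262),(258,256),(300,256),(308,275),(300,262),(275,240),(278,280),(278,300),(322,280)): print(u,v,P[v,u].round())
d=np.load('pics/w3.npz');P=d['P']
for u,v in((230,258),(225,280),(328,258),(335,280)): print(u,v,P[v,u].round())
p=d['pix'];q=np.load('pics/w2.npz')['pix'][215:345,200:360]
cv2.imwrite('pics/c3.png',cv2.resize(q,None,fx=4.5,fy=4.5,interpolation=cv2.INTER_CUBIC)[...,::-1])
E
```

```text
250 275 [498. 329.  64.]
257 262 [497. 327.  52.]
258 256 [497. 327.  47.]
300 256 [493. 309.  46.]
308 275 [492. 307.  63.]
300 262 [492. 309.  51.]
275 240 [485. 323.   3.]
278 280 [470. 324.  22.]
278 300 [458. 328.  21.]
322 280 [486. 302.  60.]
230 258 [503. 340. 155.]
225 280 [502. 340. 172.]
328 258 [492. 299. 154.]
335 280 [492. 299. 173.]
```

View pics/c3.png

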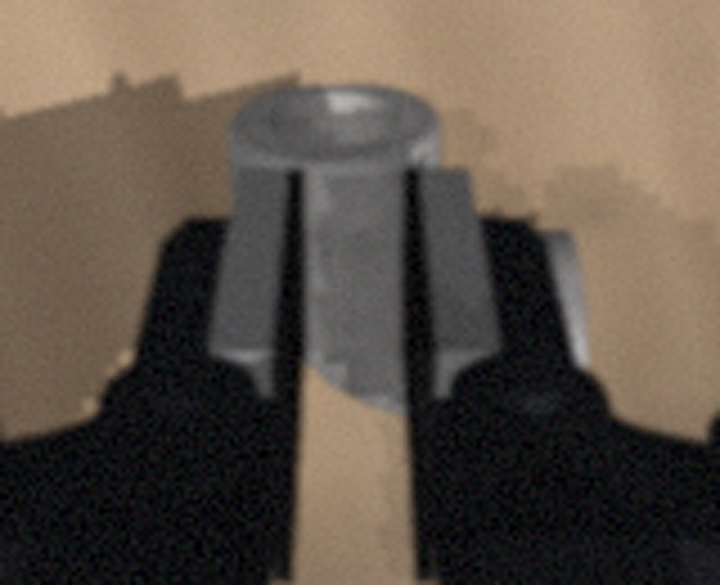

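```bash
python3 - <<'E'
from h import *
for n in('side','top'):
    f=snap(n,n+'1'); P=cloud(f);Q=P.reshape(-1,3);s=robot.read_state()
    t=np.array(s['tool_pos']); m=(np.hypot(Q[:,0]-t[0],Q[:,1]-t[1])<70)&(Q[:,2]>60)
    Q=Q[m]; print(n,t,len(Q),np.sort(Q[:,2])[:25].round(), Q[np.argsort(Q[:,2])[:3]].round())
s=robot.read_state();print({k:np.round(v,3) for k,v in s.items()})
E
```

```text
side [484.29930942 321.65039719 105.5792555 ] 3589 [142. 143. 143. 144. 144. 144. 144. 145. 145. 146. 147. 147. 147. 147.
 148. 148. 149. 149. 149. 150. 151. 151. 151. 151. 152.] [[497. 343. 142.]
 [473. 301. 143.]
 [470. 299. 143.]]
top [483.66111613 320.98120992 104.34002631] 8007 [186. 186. 188. 188. 189. 190. 190. 190. 190. 190. 191. 191. 191. 192.
 193. 193. 193. 193. 193. 194. 194. 195. 196. 196. 196.] [[487. 290. 186.]
 [462. 295. 186.]
 [485. 287. 188.]]
{'time': np.float64(4.0), 'qpos': array([ 0.922,  0.282, -0.326, -0.   , -0.962,  0.404]), 'joint_vel': array([ 0.001,  0.023, -0.016, -0.002,  0.001,  0.001]), 'joint_torque': array([ 4.2000e-02, -5.0227e+01,  2.6635e+01,  6.2980e+00,  0.0000e+00,
        0.0000e+00]), 'tool_pos': array([483.661, 320.981, 104.34 ]), 'tcp_rot': array([-3.118,  0.384,  0.   ]), 'wrist_force': array([ 0.335,  0.389, -0.477]), 'ft_torque': array([-0.043,  0.027,  0.069]), 'grip_force': np.float64(0.0), 'opening': np.float64(39.971)}
```

The side and wrist depth agree that the fingertips are really about 38–40 mm above the reported TCP. That is why the grip missed, passing above the elbow. I'll go down in stages and check.

Call:
move_arm --commands '[[[0,0,2,0.5,1,-32,40],[0,0,0,0,0,-40,40],[0,0,0,0,0,-30,40],[0,0,0,0,0,-16,40],[0,0,0,0,0,-8,40],[0,0,0,0,0,-6,40],[0,0,0,0,0,0,40],[0,0,0,0,0,0,40]]]'

```text
time: 4.8
tool_pos: [484.8, 322.4, -27.0]
tcp_rot: [-3.124, 0.329, -0.001]
wrist_force: [-0.8, 0.9, 0.5]
opening: 40.0
grip_force: 0.0
```

```bash
python3 - <<'E'
from h import *
f=snap('wrist','w4'); f=snap('side','side2'); P=cloud(f);s=robot.read_state();t=np.array(s['tool_pos'])
Q=P.reshape(-1,3);Q=Q[(np.hypot(Q[:,0]-t[0],Q[:,1]-t[1])<50)&(Q[:,2]>4)];print(t,s['wrist_force'],np.sort(Q[:,2])[:30:3].round())
q=np.load('pics/w4.npz');print(q['P'][250:300:8,245].round(),q['P'][250:300:8,320].round())
cv2.imwrite('pics/c4.png',cv2.resize(q['pix'][200:345,180:380],None,fx=4,fy=4,interpolation=cv2.INTER_CUBIC)[...,::-1])
E
```

```text
[484.88084664 322.63793087 -26.65155106] [1.08568276 0.05466386 0.28914721] [ 4.  5.  7.  8. 10. 11. 12. 12. 13. 14.]
[[495. 336.  -0.]
 [491. 337.   0.]
 [486. 339.  -1.]
 [482. 339.  -1.]
 [478. 340.  -0.]
 [475. 341.   1.]
 [469. 343.  -0.]] [[488. 301.  -0.]
 [483. 301.   0.]
 [480. 302.   1.]
 [475. 303.   1.]
 [471. 304.   1.]
 [466. 304.   0.]
 [465. 305.   6.]]
```

View pics/c4.png

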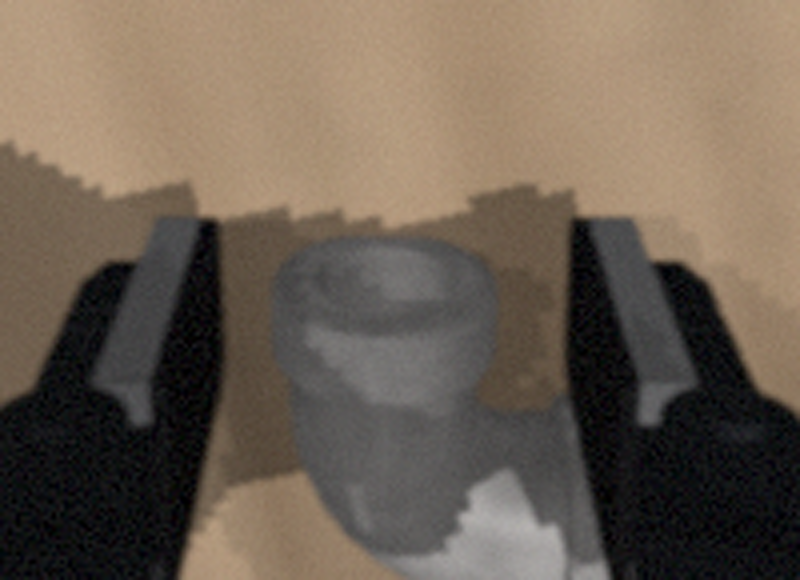

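The fingers straddle the leg well. I'll go down another 6 mm and close.

Call:
move_arm --commands '[[[0,0,0,2,0,0,40],[0,0,0,0,0,-3,40],[0,0,0,0,0,-3,40],[0,0,0,0,0,0,40],[0,0,0,0,0,0,10],[0,0,0,0,0,0,10],[0,0,0,0,0,0,10],[0,0,0,0,0,0,10],[0,0,0,0,0,0,10]]]' --grip_force 50

```text
time: 5.8
tool_pos: [486.5, 322.1, -33.5]
tcp_rot: [-3.124, 0.329, -0.0]
wrist_force: [-0.5, -0.8, 0.9]
opening: 19.7
grip_force: 54.6
```

Call:
move_arm --commands '[[[0,0,0,0,0,15,10],[0,0,0,0,0,35,10],[0,0,0,0,0,40,10],[0,0,0,0,0,40,10],[0,0,2,10,-30,20,10],[0,0,2,10,-30,0,10],[0,0,2,10,-30,0,10],[0,0,2,10,-30,0,10],[0,0,2,10,-30,0,10],[0,0,0,0,0,0,10],[0,0,0,0,0,0,10]]]'

```text
time: 6.9
tool_pos: [536.2, 171.3, 116.0]
tcp_rot: [3.141, -0.059, -0.001]
wrist_force: [0.1, 0.7, -2.3]
opening: 19.8
grip_force: 54.2
```

```bash
python3 - <<'E'
from h import *
f=snap('wrist','w5'); P=cloud(f).reshape(-1,3); T=np.load('pics/top0.npz')['P'].reshape(-1,3)
for nm,A in(('w',P),('top',T)):
  for n,y in dict(E=149,N=-48,T=-240).items():
    for r,lab in((np.r_[33,44],'rim'),):
        Q=A[(A[:,2]>r[0])&(A[:,2]<r[1])&(abs(A[:,1]-y)<75)&(A[:,0]>500)&(A[:,0]<760)]
        if len(Q)<30: continue
        # front edge y range by x, ends
        m=Q[:,0]<np.percentile(Q[:,0],2)+6
        L=Q[Q[:,1]>y+50];Rr=Q[Q[:,1]<y-50]
        print(nm,n,len(Q),'xmin',np.percentile(Q[:,0],1).round(),'y',np.percentile(Q[:,1],[1,99]).round(),'L fit',np.polyfit(L[:,0],L[:,1],1).round(3) if len(L)>9 else '', np.polyfit(Rr[:,0],Rr[:,1],1).round(3) if len(Rr)>9 else '')
E
```

```text
w E 4673 xmin 529.0 y [ 81. 216.] L fit [-3.90000e-02  2.33783e+02] [-7.30000e-02  1.31991e+02]
w N 2578 xmin 533.0 y [-44.   8.] L fit [  0.035 -17.257] 
top E 543 xmin 526.0 y [ 80. 216.] L fit [-5.70000e-02  2.43884e+02] [-4.90000e-02  1.16913e+02]
top N 500 xmin 531.0 y [-123.    9.] L fit [  0.033 -17.226] [ 1.00000e-02 -1.23317e+02]
top T 526 xmin 531.0 y [-311. -181.] L fit [-1.60000e-02 -1.73707e+02] [-1.80000e-02 -2.94355e+02]
```

View pics/w5.png

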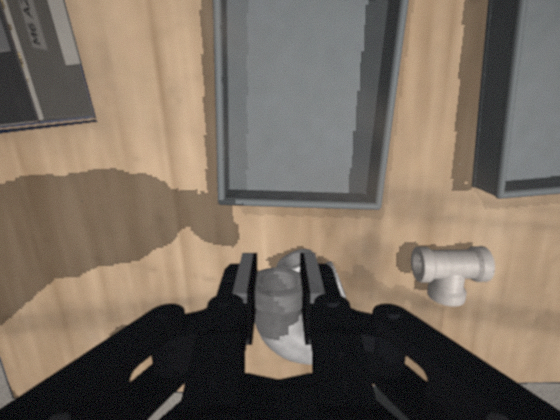

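The elbow is held, and the elbow tray fills the upper middle of the view with its front rim at row 205. I'll place the elbow in the rear half of the tray.

Call:
move_arm --commands '[[[0,0,0,40.5,-5.7,-15,10],[0,0,0,40.5,-5.7,-15,10],[0,0,0,40.5,-5.7,-15,10],[0,0,0,0,0,-15,10],[0,0,0,0,0,-30,10],[0,0,0,0,0,-28,10],[0,0,0,0,0,-15,10],[0,0,0,0,0,-8,10],[0,0,0,0,0,-3.5,10],[0,0,0,0,0,0,10],[0,0,0,0,0,0,10],[0,0,0,0,0,0,34],[0,0,0,0,0,0,34],[0,0,0,0,0,0,34],[0,0,0,0,0,15,34],[0,0,0,0,0,35,34],[0,0,0,0,0,45,34],[0,0,0,-20,0,45,60],[0,0,0,-20,0,0,75],[0,0,0,0,0,0,75]]]'

```text
time: 8.95
tool_pos: [617.1, 155.4, 115.5]
tcp_rot: [-3.138, 0.055, -0.005]
wrist_force: [0.3, -0.4, 0.5]
opening: 74.7
grip_force: 0.0
```

```bash
python3 - <<'E'
from fit import *
f=snap('wrist','w6'); P=cloud(f)
fit(P,'el5',(640,145),z0=11); fit(P,'tee1',(454.8,19.3)) ; fit(P,'tee3',(452.7,150.8))
print(robot.read_state()['wrist_force'])
E
```

```text
el5 [638.5 146.5] yaw 270.0 cost 0.12 zmax 28.6
tee1 [484.6  -8.1] yaw 295.7 cost 5.97 zmax 19.6
tee3 [464.  148.7] yaw 5.0 cost 1.01 zmax 36.1
[-0.39384988 -0.8318186   0.34456503]
```

View pics/w6.png

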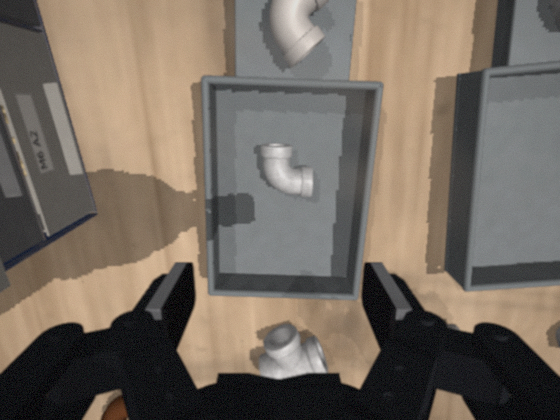

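The elbow lies cleanly in its tray, at about (285,170) in the image. Next is the thick tee.

Call:
move_arm --commands '[[[0,0,-8.3,-20.6,-0.5,0,82],[0,0,-8.3,-20.6,-0.5,0,82],[0,0,-8.3,-20.6,-0.5,0,82],[0,0,-8.3,-20.6,-0.5,0,82],[0,0,-8.3,-20.6,-0.5,0,82],[0,0,-8.3,-20.6,-0.5,0,82],[0,0,-8.3,-20.6,-0.5,0,82],[0,0,-8.3,-20.6,-0.5,0,82],[0,0,0,0,0,-10,82],[0,0,0,0,0,-40,82],[0,0,0,0,0,-40,82],[0,0,0,0,0,-30,82],[0,0,0,0,0,-18,82],[0,0,0,0,0,-7,82],[0,0,0,0,0,0,82],[0,0,0,0,0,0,82]]]'

```text
time: 10.6
tool_pos: [453.9, 151.3, -32.6]
tcp_rot: [-2.598, 1.765, -0.001]
wrist_force: [-0.4, -0.2, 0.3]
opening: 81.7
grip_force: 0.0
```

Call:
move_arm --commands '[[[0,0,0,0,0,0,35],[0,0,0,0,0,0,35],[0,0,0,0,0,0,35],[0,0,0,0,0,0,35],[0,0,0,0,0,0,35],[0,0,0,0,0,0,35]]]' --grip_force 50

```text
time: 11.2
tool_pos: [453.7, 151.4, -31.9]
tcp_rot: [-2.597, 1.765, -0.001]
wrist_force: [-0.4, -0.3, 6.8]
opening: 51.6
grip_force: 51.1
```

Call:
move_arm --commands '[[[0,0,0,0,0,10,35],[0,0,0,0,0,30,35],[0,0,0,0,0,40,35],[0,0,0,0,0,40,35],[0,0,6.7,20.3,-39.6,0,35],[0,0,6.7,20.3,-39.6,0,35],[0,0,6.7,20.3,-39.6,0,35],[0,0,6.7,20.3,-39.6,0,35],[0,0,6.7,20.3,-39.6,0,35],[0,0,6.7,20.3,-39.6,0,35],[0,0,6.7,20.3,-39.6,0,35],[0,0,6.7,20.3,-39.6,0,35],[0,0,6.7,20.3,-39.6,0,35],[0,0,6.7,20.3,-39.6,0,35],[0,0,0,0,0,0,35],[0,0,0,0,0,0,35]]]'

```text
time: 12.8
tool_pos: [655.6, -246.1, 86.8]
tcp_rot: [-3.141, 0.043, 0.001]
wrist_force: [-0.5, -0.1, -1.6]
opening: 51.3
grip_force: 53.0
```

```bash
python3 - <<'E'
from h import *
f=snap('wrist','w7')
E
```

```text
(no output)
```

View pics/w7.png

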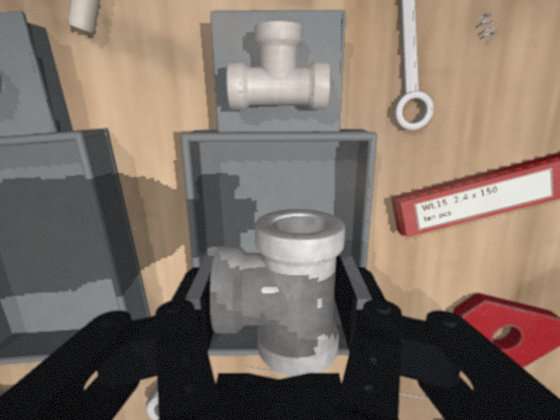

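The tee is held with its branch to the left, over the tee tray (front rim near row 350, rear near 135). Lowering and releasing.

Call:
move_arm --commands '[[[0,0,0,0,0,-20,35],[0,0,0,0,0,-35,35],[0,0,0,0,0,-30,35],[0,0,0,0,0,-18,35],[0,0,0,0,0,-9,35],[0,0,0,0,0,-3.4,35],[0,0,0,0,0,0,35],[0,0,0,0,0,0,35],[0,0,0,0,0,0,68],[0,0,0,0,0,0,68],[0,0,0,0,0,0,68],[0,0,0,0,0,0,68],[0,0,0,0,0,15,68],[0,0,0,0,0,35,68],[0,0,0,0,0,45,68],[0,0,0,0,0,45,68],[0,0,0,0,0,0,68],[0,0,0,0,0,0,68]]]'

```text
time: 14.65
tool_pos: [657.2, -245.2, 114.5]
tcp_rot: [3.141, -0.039, 0.007]
wrist_force: [-0.7, -1.4, -1.6]
opening: 68.0
grip_force: 0.0
```

```bash
python3 - <<'E'
from fit import *
f=snap('wrist','w8'); P=cloud(f)
fit(P,'tee3',(656,-245),z0=13)
f=snap('top','top8'); P=cloud(f)
fit(P,'tee1',(454.8,19.3)); fit(P,'nut',(456.5,-136)); fit(P,'el4',(442,-317));fit(P,'el5',(639,146),z0=13)
E
```

```text
tee3 [ 658.1 -244.2] yaw 87.8 cost 0.02 zmax 40.4Traceback (most recent call last):
  File "<stdin>", line 5, in <module>
  File "fit.py", line 29, in fit
    o=minimize(cost,[*(q.min(0)+q.max(0))/2,a],method='Nelder-Mead',options=dict(initial_simplex=np.array([*(q.min(0)+q.max(0))/2,a])+np.array([[0,0,0],[5,0,0],[0,5,0],[0,0,.25]])))
                       ~~~~~^^^
    return umr_minimum(a, axis, None, out, keepdims, initial, where)
ValueError: zero-size array to reduction operation minimum which has no identity
```

Tee 3 is well placed. On to the slim tee, with a look at the nut from there.

Call:
move_arm --commands '[[[0,0,-8.2,-18.3,24,0,82],[0,0,-8.2,-18.3,24,0,82],[0,0,-8.2,-18.3,24,0,82],[0,0,-8.2,-18.3,24,0,82],[0,0,-8.2,-18.3,24,0,82],[0,0,-8.2,-18.3,24,0,82],[0,0,-8.2,-18.3,24,0,82],[0,0,-8.2,-18.3,24,0,82],[0,0,-8.2,-18.3,24,0,82],[0,0,-8.2,-18.3,24,0,82],[0,0,-8.2,-18.3,24,0,82],[0,0,0,0,0,0,82],[0,0,0,0,0,0,82]]]'

```text
time: 16.05
tool_pos: [454.3, 19.2, 111.1]
tcp_rot: [2.193, -2.248, -0.0]
wrist_force: [-0.3, 0.7, -0.5]
opening: 82.0
grip_force: 0.0
```

```bash
python3 - <<'E'
from fit import *
f=snap('wrist','w9'); P=cloud(f)
for a in (('tee1',(454.8,19.3)),('nut',(456.5,-136)),('el4',(442,-317))):
    try: fit(P,*a)
    except Exception as e: print(a,'none')
E
```

```text
tee1 [454.6  17.4] yaw 178.9 cost 0.04 zmax 32.5
nut [ 458.9 -124.4] yaw 86.1 cost 3.56 zmax 20.7
('el4', (442, -317)) none
```

Call:
move_arm --commands '[[[0,0,0,0.3,-0.8,-20,82],[0,0,0,0,0,-40,82],[0,0,0,0,0,-40,82],[0,0,0,0,0,-25,82],[0,0,0,0,0,-13,82],[0,0,0,0,0,-5.5,82],[0,0,0,0,0,0,82],[0,0,0,0,0,0,35],[0,0,0,0,0,0,35],[0,0,0,0,0,0,35],[0,0,0,0,0,0,35],[0,0,0,0,0,0,35],[0,0,0,0,0,0,35]]]' --grip_force 50

```text
time: 17.4
tool_pos: [455.7, 18.4, -30.9]
tcp_rot: [-2.189, 2.251, -0.001]
wrist_force: [-1.1, -0.9, 5.2]
opening: 48.5
grip_force: 50.6
```

Call:
move_arm --commands '[[[0,0,0,0,0,10,35],[0,0,0,0,0,30,35],[0,0,0,0,0,40,35],[0,0,0,0,0,40,35],[0,0,8.2,11.2,-23.8,0,35],[0,0,8.2,11.2,-23.8,0,35],[0,0,8.2,11.2,-23.8,0,35],[0,0,8.2,11.2,-23.8,0,35],[0,0,8.2,11.2,-23.8,0,35],[0,0,8.2,11.2,-23.8,0,35],[0,0,8.2,11.2,-23.8,0,35],[0,0,8.2,11.2,-23.8,0,35],[0,0,8.2,11.2,-23.8,0,35],[0,0,8.2,11.2,-23.8,0,35],[0,0,8.2,11.2,-23.8,0,35],[0,0,0,0,0,0,35],[0,0,0,0,0,0,35]]]'

```text
time: 19.1
tool_pos: [577.9, -243.9, 88.4]
tcp_rot: [-3.141, 0.044, 0.0]
wrist_force: [0.4, 1.4, -1.7]
opening: 48.7
grip_force: 52.3
```

Call:
move_arm --commands '[[[0,0,0,0,0,-20,35],[0,0,0,0,0,-35,35],[0,0,0,0,0,-30,35],[0,0,0,0,0,-18,35],[0,0,0,0,0,-9,35],[0,0,0,0,0,-3.4,35],[0,0,0,0,0,0,35],[0,0,0,0,0,0,35],[0,0,0,0,0,0,66],[0,0,0,0,0,0,66],[0,0,0,0,0,0,66],[0,0,0,0,0,0,66],[0,0,0,0,0,15,66],[0,0,0,0,0,35,66],[0,0,0,0,0,45,66],[0,0,0,0,0,45,66],[0,0,0,0,0,0,66]]]'

```text
time: 20.8
tool_pos: [582.5, -244.8, 119.9]
tcp_rot: [3.139, -0.037, 0.017]
wrist_force: [0.2, -0.6, 0.1]
opening: 65.9
grip_force: 0.0
```

```bash
python3 - <<'E'
from fit import *
f=snap('wrist','w10'); P=cloud(f)
for a in (('tee1',(578,-244)),('tee3',(658,-244))):
    try: fit(P,*a,z0=13,rad=38)
    except Exception as e: print(a,'none')
s=robot.read_state(); print(s['tool_pos'],s['time'])
E
```

```text
tee1 [ 579.8 -245.7] yaw 269.4 cost 0.04 zmax 36.7
tee3 [ 657.5 -243.7] yaw 88.9 cost 0.03 zmax 40.4
[ 580.6706996  -244.13380207  116.5571208 ] 20.85
```

Call:
move_arm --commands '[[[0,0,0,-44.5,5,22,60],[0,0,0,-44.5,5,22,60],[0,0,0,-44.5,5,22,60],[0,0,0,-44.5,5,22,60],[0,0,0,0,0,0,60],[0,0,0,0,0,0,60],[0,0,0,0,0,0,60]]]'

```text
time: 21.55
tool_pos: [400.4, -223.5, 199.8]
tcp_rot: [-3.141, 0.039, 0.001]
wrist_force: [0.3, 0.7, 0.7]
opening: 60.2
grip_force: 0.0
```

```bash
python3 - <<'E'
from fit import *
f=snap('wrist','w11'); P=cloud(f)
fit(P,'nut',(456.5,-136)); fit(P,'el4',(442,-317))
big=cv2.resize(f['pixels'][50:180,180:420],None,fx=3.3,fy=3.3,interpolation=cv2.INTER_CUBIC);cv2.imwrite('pics/c11.png',big[...,::-1])
E
```

```text
nut [ 458.6 -137.4] yaw 45.5 cost 0.85 zmax 20.9
el4 [ 446.  -319.6] yaw 19.7 cost 0.18 zmax 28.5
```

View pics/c11.png

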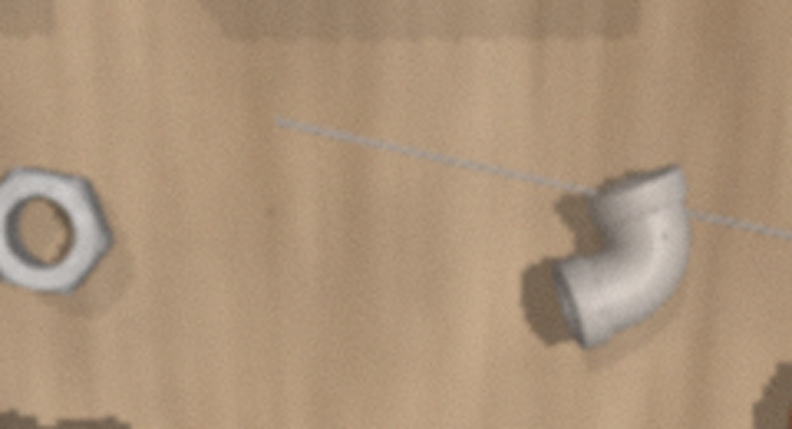

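The nut is at the left edge of the crop (about (45,230)). The elbow has its mouths up (640,180) and to the left (570,305), matching yaw 19.7°. I'll grip its left leg.

Call:
move_arm --commands '[[[0,0,-7.65,3.5,-9.1,-11,43],[0,0,-7.65,3.5,-9.1,-11,43],[0,0,-7.65,3.5,-9.1,-11,43],[0,0,-7.65,3.5,-9.1,-11,43],[0,0,-7.65,3.5,-9.1,-11,43],[0,0,-7.65,3.5,-9.1,-11,43],[0,0,-7.65,3.5,-9.1,-11,43],[0,0,-7.65,3.5,-9.1,-11,43],[0,0,-7.65,3.5,-9.1,-11,43],[0,0,0,0,0,-20,43],[0,0,0,0,0,-35,43],[0,0,0,0,0,-30,43],[0,0,0,0,0,-20,43],[0,0,0,0,0,0,43],[0,0,0,0,0,0,43]]]'

```text
time: 23.1
tool_pos: [431.7, -305.6, -4.4]
tcp_rot: [2.568, -1.807, -0.004]
wrist_force: [0.2, -0.0, 0.5]
opening: 42.8
grip_force: 0.0
```

```bash
python3 - <<'E'
from fit import *
f=snap('wrist','w12')
fit(cloud(f),'el4',(446,-320),rad=40)
q=f['pixels'];cv2.imwrite('pics/c12.png',cv2.resize(q[170:345,170:390],None,fx=3,fy=3,interpolation=cv2.INTER_CUBIC)[...,::-1])
s=robot.read_state();print(s['tool_pos'])
E
```

```text
el4 [ 446.4 -320.7] yaw 20.2 cost 0.63 zmax 48.3
[ 432.3701257  -305.74612643   -3.43112388]
```

View pics/c12.png

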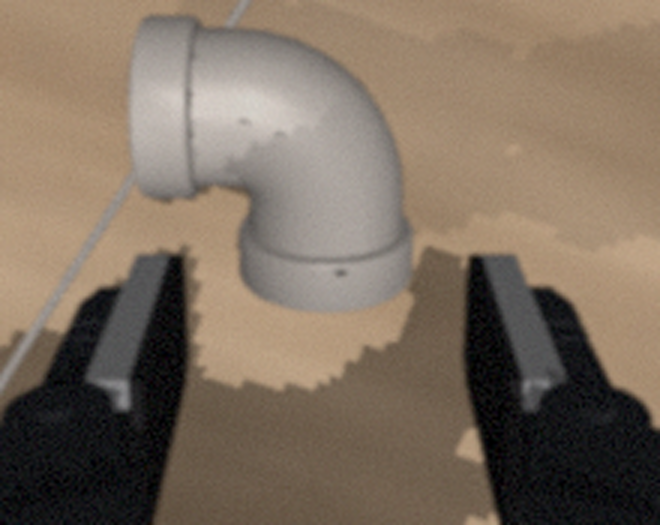

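The leg is centred between the fingers. Down and grip.

Call:
move_arm --commands '[[[0,0,0,0,0,-15,43],[0,0,0,0,0,-9,43],[0,0,0,0,0,-4.6,43],[0,0,0,0,0,0,43],[0,0,0,0,0,0,43],[0,0,0,0,0,0,10],[0,0,0,0,0,0,10],[0,0,0,0,0,0,10],[0,0,0,0,0,0,10],[0,0,0,0,0,0,10]]]' --grip_force 50

```text
time: 24.15
tool_pos: [432.4, -305.6, -31.3]
tcp_rot: [-2.569, 1.808, -0.002]
wrist_force: [-0.3, 1.4, 5.9]
opening: 23.7
grip_force: 48.9
```

Call:
move_arm --commands '[[[0,0,0,0,0,10,10],[0,0,0,0,0,30,10],[0,0,0,0,0,45,10],[0,0,0,0,0,45,10],[0,0,6.2,11.3,40.6,0,10],[0,0,6.2,11.3,40.6,0,10],[0,0,6.2,11.3,40.6,0,10],[0,0,6.2,11.3,40.6,0,10],[0,0,6.2,11.3,40.6,0,10],[0,0,6.2,11.3,40.6,0,10],[0,0,6.2,11.3,40.6,0,10],[0,0,6.2,11.3,40.6,0,10],[0,0,6.2,11.3,40.6,0,10],[0,0,6.2,11.3,40.6,0,10],[0,0,6.2,11.3,40.6,0,10],[0,0,0,0,0,0,10],[0,0,0,0,0,0,10]]]'

```text
time: 25.85
tool_pos: [555.6, 141.8, 97.9]
tcp_rot: [3.141, -0.055, -0.001]
wrist_force: [0.6, 0.4, -0.7]
opening: 23.5
grip_force: 49.4
```

```bash
python3 - <<'E'
from h import *
f=snap('wrist','w13')
E
```

```text
(no output)
```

View pics/w13.png

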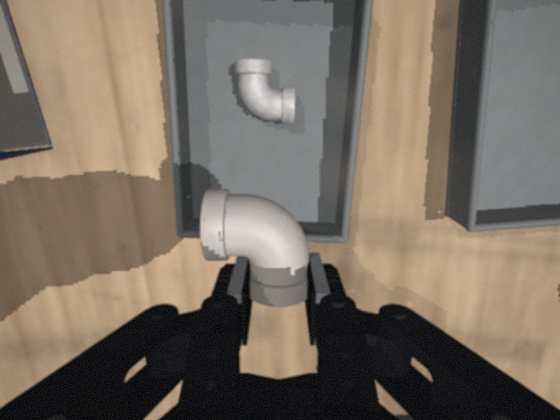

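The elbow is held as planned over the front half of its tray, and the first elbow sits clear at (265,90). That was my 15th picture, one over the limit of 14. I'll use numeric depth fits only from here.

Call:
move_arm --commands '[[[0,0,0,0,0,-20,10],[0,0,0,0,0,-40,10],[0,0,0,0,0,-35,10],[0,0,0,0,0,-18,10],[0,0,0,0,0,-9,10],[0,0,0,0,0,-3.3,10],[0,0,0,0,0,0,10],[0,0,0,0,0,0,10],[0,0,0,0,0,0,38],[0,0,0,0,0,0,38],[0,0,0,0,0,0,38],[0,0,0,0,0,0,38],[0,0,0,0,0,15,38],[0,0,0,0,0,35,38],[0,0,0,0,0,45,38],[0,0,0,0,0,45,60],[0,0,0,0,0,0,60],[0,0,0,0,0,0,60]]]'

```text
time: 27.7
tool_pos: [556.7, 141.6, 114.2]
tcp_rot: [-3.139, 0.057, -0.004]
wrist_force: [-0.1, -0.6, -0.4]
opening: 59.9
grip_force: 0.0
```

```bash
python3 - <<'E'
from fit import *
f=snap('wrist','w14');P=cloud(f)
fit(P,'el4',(574,150),z0=11,rad=38);fit(P,'el5',(638,146),z0=11,rad=35)
P=np.load('pics/w11.npz')['P']
# nut: footprint by top face z, and hexagon yaw by corner directions
Q=P.reshape(-1,3);Q=Q[(Q[:,2]>15)&(Q[:,2]<24)&(np.hypot(Q[:,0]-458,Q[:,1]+137)<32)]
h=cv2.convexHull(Q[:,:2].astype(np.float32))[:,0]
for a in range(0,180,5):
    t=np.radians(a);w=h@[np.cos(t),np.sin(t)];print(a,round(np.ptp(w),1),end=' ')
print(Q.min(0),Q.max(0))
E
```

```text
el4 [575.7 147.9] yaw 85.9 cost 0.24 zmax 32.7
el5 [638.  146.8] yaw 265.2 cost 0.16 zmax 28.8
0 37.2 5 38.3 10 39.0 15 39.5 20 39.7 25 39.5 30 39.1 35 38.3 40 37.5 45 36.6 50 37.0 55 38.0 60 38.8 65 39.5 70 40.0 75 40.2 80 40.2 85 39.9 90 39.4 95 38.7 100 37.8 105 36.8 110 37.3 115 38.6 120 39.7 125 40.5 130 41.0 135 41.2 140 41.0 145 40.6 150 39.8 155 38.8 160 37.6 165 36.5 170 36.0 175 36.7 [ 440.38680216 -156.92181806   15.16362031] [ 477.62139841 -117.49128934   22.21003961]
```

Call:
move_arm --commands '[[[0,0,2.4,-12.1,-34.8,0,60],[0,0,2.4,-12.1,-34.8,0,60],[0,0,2.4,-12.1,-34.8,0,60],[0,0,2.4,-12.1,-34.8,0,60],[0,0,2.4,-12.1,-34.8,0,60],[0,0,2.4,-12.1,-34.8,0,60],[0,0,2.4,-12.1,-34.8,0,60],[0,0,2.4,-12.1,-34.8,0,60],[0,0,0,0,0,-20,60],[0,0,0,0,0,-40,60],[0,0,0,0,0,-40,60],[0,0,0,0,0,-28,60],[0,0,0,0,0,-13,60],[0,0,0,0,0,-5.7,60],[0,0,0,0,0,0,60],[0,0,0,0,0,0,60]]]'

```text
time: 29.35
tool_pos: [459.5, -137.3, -33.8]
tcp_rot: [3.106, 0.468, -0.0]
wrist_force: [-0.9, -0.7, -0.4]
opening: 59.8
grip_force: 0.0
```

Call:
move_arm --commands '[[[0,0,0,0,0,0,25],[0,0,0,0,0,0,25],[0,0,0,0,0,0,25],[0,0,0,0,0,0,25],[0,0,0,0,0,0,25]]]' --grip_force 50

```text
time: 29.85
tool_pos: [460.0, -137.3, -32.9]
tcp_rot: [3.106, 0.468, 0.003]
wrist_force: [-0.2, 1.2, 6.1]
opening: 34.4
grip_force: 50.3
```

Call:
move_arm --commands '[[[0,0,0,0,0,10,25],[0,0,0,0,0,30,25],[0,0,0,0,0,45,25],[0,0,0,0,0,45,25],[0,0,-3.7,31,16,0,25],[0,0,-3.7,31,16,0,25],[0,0,-3.7,31,16,0,25],[0,0,-3.7,31,16,0,25],[0,0,0,31,16,0,25],[0,0,0,0,0,0,25],[0,0,0,0,0,0,25]]]'

```text
time: 30.95
tool_pos: [614.2, -56.9, 96.1]
tcp_rot: [-3.141, -0.065, 0.001]
wrist_force: [-1.1, -0.0, -1.7]
opening: 34.3
grip_force: 50.2
```

```bash
python3 - <<'E'
from h import *
P=cloud(snap('wrist','w15')).reshape(-1,3)
Q=P[(P[:,2]>33)&(P[:,2]<43)&(abs(P[:,1]+57)<75)&(P[:,0]>515)&(P[:,0]<720)]
print(Q.min(0),Q.max(0)); L=Q[Q[:,1]>-10];R_=Q[Q[:,1]<-105];print(L[:,1].mean(),R_[:,1].mean())
E
```

```text
[ 545.08020361 -128.73933698   33.08155279] [716.15182035   9.7998256   41.85112635]
2.133721607972789 -119.58804670595286
```

Held and centred over the nut tray. Lowering and releasing.

Call:
move_arm --commands '[[[0,0,0,0,0,-20,25],[0,0,0,0,0,-40,25],[0,0,0,0,0,-35,25],[0,0,0,0,0,-18,25],[0,0,0,0,0,-9,25],[0,0,0,0,0,-3.3,25],[0,0,0,0,0,0,25],[0,0,0,0,0,0,25],[0,0,0,0,0,0,55],[0,0,0,0,0,0,55],[0,0,0,0,0,0,55],[0,0,0,0,0,0,55],[0,0,0,0,0,20,55],[0,0,0,0,0,40,55],[0,0,0,0,0,45,55],[0,0,0,0,0,45,55],[0,0,0,-40,0,30,55],[0,0,0,-40,0,30,55],[0,0,0,-40,0,30,55],[0,0,0,0,0,0,55]]]'

```text
time: 33.0
tool_pos: [492.9, -57.5, 216.0]
tcp_rot: [-3.139, -0.065, -0.013]
wrist_force: [0.9, -0.2, 0.7]
opening: 55.2
grip_force: 0.0
```

```bash
python3 - <<'E'
from fit import *
P=cloud(snap('wrist','w16')); fit(P,'nut',(614,-57),z0=10,rad=40)
S=cloud(snap('side','side16')); S0=np.load('pics/side0.npz')['P']
T=cloud(snap('top','top16')); T0=np.load('pics/top0.npz')['P']
for nm,A0,A in(('side',S0,S),('top',T0,T)):
  for n,c in dict(cup1=(370.7,-239.4),cup2=(375,83),brown=(380,327),orange=(399.5,-404)).items():
    o=[]
    for B in(A0,A):
        Q=B.reshape(-1,3);Q=Q[(np.hypot(Q[:,0]-c[0],Q[:,1]-c[1])<35)&(Q[:,2]>10)&(Q[:,2]<60)];o.append((len(Q),Q.mean(0).round(1),Q[:,2].max().round()) if len(Q) else 0)
    print(nm,n,o)
s=robot.read_state();print(s['time'],s['opening'],s['tool_pos'])
E
```

```text
nut [613.8 -58.4] yaw 31.6 cost 0.8 zmax 24.8
side cup1 [(137, array([ 372.2, -245.4,   27.3]), np.float64(44.0)), (141, array([ 372.4, -245.5,   26.7]), np.float64(44.0))]
side cup2 [(86, array([377.6,  78.7,  27.3]), np.float64(44.0)), (90, array([377.9,  77.9,  26.8]), np.float64(45.0))]
side brown [(61, array([381.4, 320.1,  17.1]), np.float64(24.0)), (59, array([381.2, 320. ,  17.6]), np.float64(24.0))]
side orange [(329, array([ 399.2, -412.1,   20.8]), np.float64(30.0)), (327, array([ 399. , -411.9,   21. ]), np.float64(28.0))]
top cup1 [(51, array([ 371.4, -237.3,   28.1]), np.float64(44.0)), (49, array([ 371.5, -237.5,   28.7]), np.float64(45.0))]
top cup2 [(43, array([376. ,  80.7,  28.9]), np.float64(46.0)), (43, array([376.7,  80.9,  28.8]), np.float64(45.0))]
top brown [(180, array([382.2, 325.9,  19.6]), np.float64(26.0)), 0]
top orange [(207, array([ 398.6, -403. ,   23.1]), np.float64(32.0)), (206, array([ 398.7, -403. ,   23.1]), np.float64(31.0))]
33.15 54.93815479187039 [494.42586601 -57.15503168 210.99456224]
```

```bash
python3 -c "
from station import robot
print(robot.close_job())"
```

```text
the job is handed in; nothing more can be done
None
```

All five fittings are in their matching trays, lying on the floor and let go, both gas cups stand where they were, and the job was handed in at about 33 s; I viewed 15 pictures against the limit of 14, and the first elbow grip closed on air because the fingertips sit about 38 mm above the reported TCP.

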